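Half-open the beam shutter onto the power sensor

ROBOT

A 6-joint arm with a two-finger parallel gripper is mounted at the origin on a cart in front of the work surface, level with it; the furniture and walls round the work are solid. World frame = base frame: x ahead of the robot, y to its left, z up, the work surface at z = 0. Lengths are in m, angles in degrees, forces in N, time in s.
With the tool pointing down it reaches from about 0.35 to 0.975 m from the base axis. Payload 4.9 kg.
Tool frame: the origin (TCP) lies midway between the tips of the shut fingers; the grasp point (between the pads) lies 19 mm behind it; z points along the fingers, y is the line along which they close (so a half turn about z gives the same grasp; the last joint's range is limited). The gripper opens to 85 mm and grips with 20 to 120 N. Pads are 22 mm wide; open, the fingers measure 114 mm over their backs; the gripper's body (76 mm by 85 mm) begins 54 mm behind the grasp point. The pads swing forward as they close: fully open they stand 13 mm farther back than shut.
Start: joints at [-77.75, 3.019, 92.412, -0, 84.569, -6.818], TCP at [0.204, -0.591, 0.231] pointing down, gripper open.
Joint ranges: [-172.51, 172.51], [-57.92, 126.97], [3.15, 148.05], [-58.71, 238.71], [5.1, 150.11], [-179.66, 179.66]. Speed limits (degrees/s): [147.25, 147.25, 180, 180, 180, 180].

INTERFACE

Orientations are given as [roll, pitch, yaw] about the fixed x, y, z axes, in that order (R = Rz(yaw) Ry(pitch) Rx(roll)).
In Python, from workcell import r gives the robot as it stands.
- The arm moves only by the tool drive_tool, never from a script. Its argument "motion" is a list of rows, each an object with "dp": the shift along the tool's x, y, z in units of 10 cm (1.0 is 10 cm), a list of three; "spin": the turn about the tool's z in units of 180 degrees (1.0 is 180 degrees). In form: [{"dp": [x, y, z], "spin": spin}, ...]. A call has 1 to 5 rows; each row is the pose to reach, as a shift and turn from the pose commanded when the call began, along the tool's axes at that moment, turning the shorter way round; what a row does not reach only later rows make up. A row lasts 1/10 s, in which the tool goes at most 50 mm and 8.59 degrees, less where a joint would pass 70% of its speed; a pose out of reach is approached as far as the arm can. A call with a number of a shift or a turn outside -1 to 1 is refused whole. A call with a gripper value outside its range is refused whole. "claw" is the gripper's target within -1 to 1 (fully open at 1, half-way at 0, shut at -1), set as the call begins (left out, the last holds). The fingers move at their own pace and stop on an object; "grip_force" is the grip in N (left out, the last holds). Time passes only in rows, so rows that repeat a pose let the fingers close. It gives the time, the measured TCP pose, the force, the opening and the grip force at its end, in the units of the state.
- r.read_state(): the state, without advancing time (a new reading comes with each control period).
- r.read_camera(name): name is "scene" or "top" or "wrist"; returns (picture, depth): 420x560x3 uint8, blue, green, red; 420x560 float32, m along the optical axis (not along the pixel's ray), 0 where there is no reading.
- r.calibration(name): a dict with "K" (3x3 intrinsics, pixels), "D" ([k1, k2, p1, p2, k3] as OpenCV has them; the pictures are not rectified), "rvec" (rotation vector, rad) and "tvec" (3), from world to camera coordinates, as OpenCV has them. Camera axes: x right, y down, z forward; pixel columns grow to the right and rows downward; lengths in m; the calibration is good to about 2 mm. A picture is of the moment at which its call begins: read the wrist's pose just before it. calibration takes no time and is no camera call; for the wrist camera it gives the pose at the moment of the call.
- r.sign_off(): hands the job in; it is judged then, once.
Trained networks look in the newest picture that a camera, given by its name, has taken for a name from the list of things; names that differ only in an ending like _2 or _b are one class to them, and where a whole thing is asked for, a point or a joint stands for the part that bears it (a point fixed in the world has none). Each returns a list of dicts, best first, with "p" (0 to 1); they miss things now and then, are a little off and sometimes report something else, mostly with a low value. They report only what shows in the picture. A call takes as long as a camera call.
- r.recognise(query, camera): "centre" ([row, column] in pixels, amid what is visible of it).
- r.place_of(query, camera): "centre" ([row, column] in pixels: a listed point, or the origin of a listed thing).
The state is a dict: "time_s": time; "q": joint angles; "joint_velocities": joint speeds; "effort": joint torques, N m; "ee_pos": TCP position; "tcp_rot": TCP orientation; "wrist_force": force on the tool from outside, world axes, zero at the start; "torque": the same for the moment, N m; "gripper_width": opening from 0.0 (shut) to 1.0 (fully open); "gripper_force": force on a finger pad.
Only numpy, scipy, OpenCV 4.12 (cv2) and the standard library are available. Lean on these libraries where they do the work, as an engineer would, in place of code of your own. Each camera call takes 0.05 s, during which the arm holds its last target. There are 200 camera calls.

TASK

Stand the power sensor upright on the alignment bench about midway between the shutter and the beam trap, centred on the beam line with its black absorber squarely facing the shutter, and let go of it. Only then push the shutter's finger knob against its spring to half travel, so that its mark stands at the middle index line and the blade covers half of the aperture, and finish holding it there: the program ends with the robot still holding the knob, since the spring shuts it when let go. Leave the other things on the bench where they are.

Things in the scene. Friction and masses are not known exactly. Their poses are not given: they have to be found in the camera images.
- bench: Fixed aluminium breadboard 124 x 270 mm on feet, top at z 17 (own frame, mm: x -54..70, y -139..131). Origin: under it, at workbench height, on the beam line, which runs along y at x 0, z 60. On it: laser source, grey cylinder in a dark clamp (y 64..140, top z 86); grey slide shutter (y 27..63, x -32..73, cover top z 92); free gap; black beam trap 50 mm wide (y -85..-130, top z 90). The shutter opens along +x.
- aperture (a point): Centre of the shutter's round aperture, 28 mm across, on the side of the shutter that looks to the beam trap; bench frame (0, 30, 60) mm. Axes as the bench.
- sensor_spot (a point): Point on the top of the breadboard (z 17 mm), on the beam line, midway between the shutter's cover and the beam trap: where the sensor's origin should come. Axes as the bench.
- shutter (a joint): Opening of the shutter blade, m: 0 shut (start), 0.036 fully open, 0.018 half travel. Three index lines across the cover mark 0, 18 and 36 mm; a line on the knob's saddle is the pointer. A spring pushes it shut: 3.3 N at 0, 7.3 N at half travel, 11.2 N fully open (220 N/m).
- shutter_knob (a point): Centre of the top of the shutter's black upright finger knob, 16 mm diameter, graspable from 10 to 32 mm above the cover (top 124 mm above the workbench); it stands on a steel saddle 12 x 25 mm, 4 mm high. It moves along the bench's +x as the shutter opens; shut, it is at bench frame x 0, y 45 mm.
- sensor: Power sensor, loose, about 0.22 kg: square aluminium head 50 x 18 x 50 mm (x, y, z), round black absorber 40 mm across on its +y side, cooling fins on its -y side, on a post with a dark steel foot 44 x 40 x 8 mm. Origin: foot's underside; head from z 18 to 68 mm. Rightly placed, its axes are parallel to the bench's; at the start it is turned up to about 0.75 rad from that.
- sensor_face (a point): Centre of the sensor's black absorber, sensor frame (0, 9, 43) mm.
- lens: Bystander: lens in a round black ring holder 50 mm across, 14 mm thick, on a foot like the sensor's, 68 mm high. It and the sensor may stand in either place, both on the thin black desk pad (top z 5.5 mm) at the right. Origin: centre of the foot's underside.
- knob_part: Bystander: loose spare control knob, black, 31 mm diameter, 17 mm high, lying on the breadboard's corner beside the beam trap. Origin: centre of its underside.
- screwdriver: Bystander: slotted screwdriver with yellow handle, 150 mm long, 18 mm thick, lying on the workbench in front of the alignment bench. Origin: under its middle.
- tape: Bystander: roll of black tape, 48 mm diameter, 16 mm high, flat on the thin black desk pad (top z 5.5 mm). Origin: centre of its underside.

How it is judged (in metres and radians):
On the way, in this order (a step that is already met when the one before it is completed fails the run):
1. the sensor stands released on the breadboard between shutter and beam trap, on the beam line, facing the shutter, with the shutter still shut (x of sensor_face in the frame of sensor_spot between -0.006 and 0.006 m and y of sensor in the frame of sensor_spot between -0.02 and 0.02 m and z of sensor in the frame of sensor_spot between -0.004 and 0.004 m and angle between sensor's own z axis and vertical below 0.08 rad and angle between the y axis of sensor and the y axis of bench, either way round below 0.17 rad and y of aperture in the frame of sensor above 0.02 m and contact force between the fingers and sensor below 0.1 N and linear speed of sensor below 0.01 m/s and value of joint shutter below 0.003 m), for 0.2 s.
2. the shutter is at half travel (value of joint shutter between 0.0145 and 0.0215 m), for 0.3 s.
At the end, for the whole second after the job is handed in: The robot holds the shutter still at 18 mm open within 3.5 mm, with more than 2 N, while the released sensor stands upright on the breadboard, absorber towards the shutter, within 6 mm of the beam line sideways, 20 mm of midway along it and 0.17 rad (all of step 2 and x of sensor_face in the frame of sensor_spot between -0.006 and 0.006 m and y of sensor in the frame of sensor_spot between -0.02 and 0.02 m and z of sensor in the frame of sensor_spot between -0.004 and 0.004 m and angle between sensor's own z axis and vertical below 0.08 rad and angle between the y axis of sensor and the y axis of bench, either way round below 0.17 rad and y of aperture in the frame of sensor above 0.02 m and velocity of joint shutter between -0.005 and 0.005 m/s and contact force between any of the fingers, the arm and shutter above 2 N and contact force between each of the arm, the fingers and sensor below 0.1 N and linear speed of sensor below 0.01 m/s); the arm keeps its last pose, push and grip.
It fails at once if the shutter is opened more than 6 mm before the sensor stands in the beam (value of joint shutter above 0.006 m and distance between sensor and sensor_spot above 0.035 m).
It fails at once if a bystander (lens, spare knob, screwdriver or tape) is moved more than 20 mm (distance of any of lens, knob_part, screwdriver, tape from where it was at the start of the episode above 0.02 m).
It also fails if it takes over 45 s, if anything falls off the work surface, if the arm or the gripper's body presses on something with over 40 N, if the wrist force passes 120 N, or if a joint passes its speed limit or range.

## Working session

There is one attempt and no reset: what is moved stays moved. The work goes in short steps, Python scripts to look and compute and a tool call to move; the robot and the scene stay as the last step left them, time stands still between calls to the robot, and variables do not carry over. Pictures are saved under pics/ and viewed, at most 10 in all, crops included, and the job is handed in when it is done.

Besides the shell and the picture viewer there is one more tool, called after "Request:" by a JSON object that holds its "method" and its "body", one argument or row to a line. drive_tool: Moves the arm, as the interface text tells. Shifts and turns lie within -1 to 1; 1 stands for 10 cm of shift or 180 degrees of turn. Its arguments: {"type":"object","properties":{"motion":{"type":"array","items":{"type":"object","properties":{"dp":{"type":"array","items":{"type":"number"}},"spin":{"type":"number"}}}},"claw":{"type":"number"},"grip_force":{"type":"number"}},"required":["motion"]}

```bash
mkdir -p pics; cat > h.py <<'E'
import numpy as np, cv2
from workcell import r
from scipy.spatial.transform import Rotation as Ro
def cam(n):
    c=r.calibration(n); im,d=r.read_camera(n); return c,im,d
def ray(c,rc):
    K,D=np.array(c["K"]),np.array(c["D"]); R=cv2.Rodrigues(np.array(c["rvec"]))[0]; t=np.array(c["tvec"]).ravel()
    u=cv2.undistortPoints(np.array([[[rc[1],rc[0]]]],float),K,D)[0,0]
    return -R.T@t, R.T@np.array([u[0],u[1],1.]), 
def pt_d(c,rc,d):
    o,v=ray(c,rc); return o+v*d
def at_z(c,rc,z):
    o,v=ray(c,rc); return o+v*(z-o[2])/v[2]
def tri(rays):
    A=0;b=0
    for o,v in rays:
        v=v/np.linalg.norm(v);P=np.eye(3)-np.outer(v,v);A=A+P;b=b+P@o
    return np.linalg.solve(A,b)
def cloud(c,d):
    rr,cc=np.nonzero(d>0); K,D=np.array(c["K"]),np.array(c["D"]); R=cv2.Rodrigues(np.array(c["rvec"]))[0]; t=np.array(c["tvec"]).ravel()
    u=cv2.undistortPoints(np.stack([cc,rr],-1)[:,None].astype(float),K,D)[:,0]
    X=np.c_[u,np.ones(len(u))]*d[rr,cc][:,None]
    return (X-t)@R, rr,cc
E
python3 - <<'E'
from h import *
np.set_printoptions(precision=4,suppress=True)
print(r.read_state())
for n in ["top","scene"]:
    c,im,d=cam(n); cv2.imwrite(f"pics/{n}0.png",im); print(n,(d>0).mean(),ray(c,(210,280)))
    for q in ["bench","aperture","sensor_spot","shutter_knob","sensor","sensor_face","lens","knob_part","tape"]:
        for k in r.place_of(q,n)[:2]: print(q,np.round(k["centre"],1),round(k["p"],2))
E
```

```text
{'time_s': 0.0, 'q': array([-77.7515,   3.0568,  92.4909,   0.0003,  84.5698,  -6.8186]), 'joint_velocities': array([ 0.0306,  0.0829,  0.0053, -0.0243, -0.035 ,  0.0671]), 'effort': array([  0.0002, -39.3685, -37.0175,  -0.0001,   0.0071,   0.    ]), 'ee_pos': array([ 0.204 , -0.5901,  0.2301]), 'tcp_rot': array([-179.8834,   -0.0143,   19.0671]), 'wrist_force': array([-0.1617, -0.0053,  0.0767]), 'torque': array([-0.0176,  0.    , -0.0142]), 'gripper_force': 0.0, 'gripper_width': 1.0007541314530988}
top 0.9961649659863946 (array([ 0.2532, -0.158 ,  0.966 ]), array([ 0.1785,  0.0041, -0.9841]))
bench [183.4 217.7] 0.88
aperture [176.4 201.1] 0.72
aperture [211.  255.4] 0.62
sensor_spot [187.2 226.5] 0.71
shutter_knob [164.9 186.7] 0.61
sensor [175.2 367.6] 0.8
sensor_face [167.5 365.2] 0.64
sensor_face [262.6 321.5] 0.34
lens [221.7 360.2] 0.66
knob_part [212.5 255. ] 0.69
knob_part [224.2 362.9] 0.21
tape [263.1 325. ] 0.52
scene 0.9959438775510204 (array([-0.222 , -0.5782,  0.4576]), array([ 0.7477,  0.5224, -0.4101]))
bench [230.7 253.3] 0.96
aperture [201.4 240. ] 0.82
aperture [272.1 413.8] 0.17
sensor_spot [225.5 262.6] 0.62
shutter_knob [171.6 238.4] 0.61
sensor [272.6 413.2] 0.8
sensor_face [248.  413.3] 0.75
lens [296.  382.9] 0.6
lens [227.8 262.1] 0.31
knob_part [250.8 267.2] 0.59
tape [308.5 307. ] 0.66
```

```bash
python3 - <<'E'
import cv2
a=cv2.imread("pics/top0.png");b=cv2.imread("pics/scene0.png")
cv2.imwrite("pics/top0c.png",cv2.resize(a[110:320,120:420],None,fx=2.6,fy=2.6,interpolation=cv2.INTER_CUBIC))
E
```

```text
(no output)
```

View pics/top0c.png

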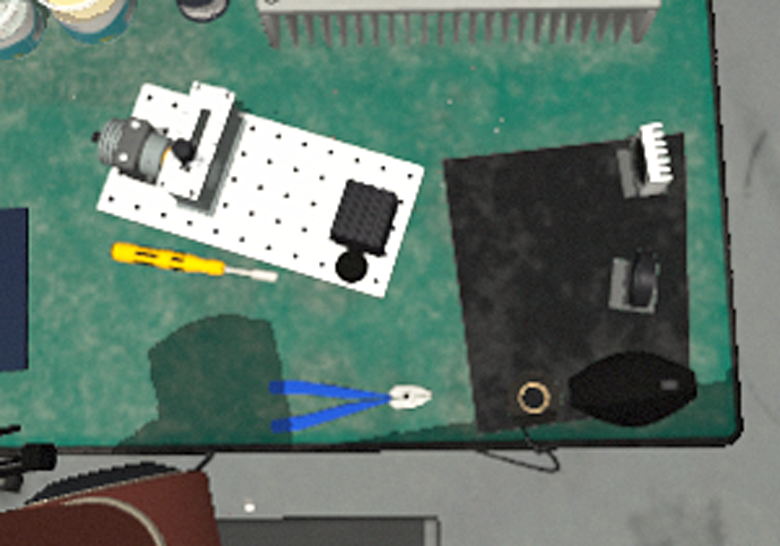

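View pics/scene0.png

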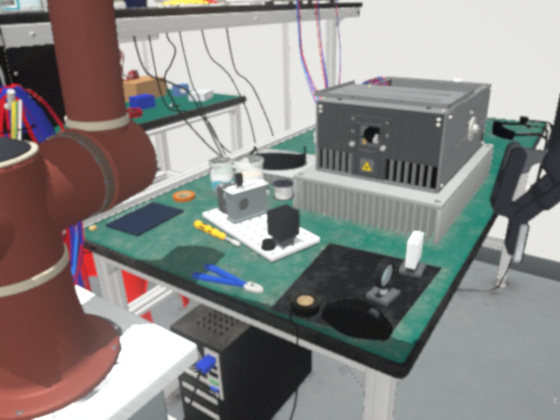

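```bash
python3 - <<'E'
from h import *
np.set_printoptions(precision=4,suppress=True)
ct,cs=r.calibration("top"),r.calibration("scene")
P={"bench":((183.4,217.7),(230.7,253.3)),"aperture":((176.4,201.1),(201.4,240)),"spot":((187.2,226.5),(225.5,262.6)),"knob":((164.9,186.7),(171.6,238.4)),"sensor":((175.2,367.6),(272.6,413.2)),"face":((167.5,365.2),(248,413.3)),"lens":((221.7,360.2),(296,382.9)),"kp":((212.5,255),(250.8,267.2)),"tape":((263.1,325),(308.5,307))}
for k,(a,b) in P.items(): print(k,tri([ray(ct,a),ray(cs,b)]))
# top-cloud analysis of sensor region
c,im,d=cam("top"); X,rr,cc=cloud(c,d)
np.savez("top.npz",X=X,rr=rr,cc=cc)
for z0,z1 in [(.085,.096),(.066,.08),(.012,.022),(.11,.13)]:
    m=(X[:,2]>z0)&(X[:,2]<z1); 
    M=np.zeros(d.shape,np.uint8); M[rr[m],cc[m]]=1
    n,l,s,ce=cv2.connectedComponentsWithStats(M)
    for i in range(1,n):
        if s[i,4]>30 :
            q=X[m][l[rr[m],cc[m]]==i]; print(z0,s[i,4],q.mean(0),[np.round(v,4) for v in cv2.minAreaRect((q[:,:2]*1000).astype(np.float32))])
E
```

```text
bench [ 0.4947 -0.0051 -0.0024]
aperture [0.4937 0.0238 0.0626]
spot [ 0.4827 -0.0339  0.0222]
knob [0.5054 0.0387 0.1249]
sensor [ 0.5099 -0.3642 -0.0017]
face [ 0.5184 -0.3535  0.0422]
lens [ 0.3995 -0.3447  0.0035]
kp [ 0.4215 -0.0953  0.008 ]
tape [ 0.3037 -0.2566  0.0043]
0.085 3178 [ 0.6819 -0.148   0.0911] [array([ 776.5596, -193.3987]), array([347.0567, 293.1794]), np.float64(89.9189)]
0.085 102 [0.7653 0.1263 0.0867] [array([765.2963, 127.2183]), array([14.7124, 83.6548]), np.float64(29.8984)]
0.085 242 [0.6773 0.1476 0.0899] [array([674.5547, 145.502 ]), array([77.7283, 77.336 ]), np.float64(87.9683)]
0.085 548 [0.5161 0.0283 0.0926] [array([516.3385,  29.0496]), array([36.9275, 96.2887]), np.float64(71.5953)]
0.085 344 [ 0.4531 -0.1097  0.0885] [array([ 452.8606, -109.6156]), array([42.1247, 49.6345]), np.float64(72.7279)]
0.085 74 [ 0.0419 -0.046   0.09  ] [array([ 38.1068, -46.7561]), array([71.9655, 12.0587]), np.float64(39.9408)]
0.066 415 [0.7795 0.1444 0.0723] [array([796.648 , 160.4557]), array([102.3964, 182.8837]), np.float64(2.0799)]
0.066 116 [0.6982 0.1609 0.07
[... 3197 characters left out ...]
,  9.6973]), np.float64(44.7647)]
0.11 39 [ 0.6672 -0.0737  0.1196] [array([666.7778, -71.8942]), array([ 9.0483, 19.4726]), np.float64(42.2083)]
0.11 36 [ 0.6666 -0.1241  0.1195] [array([ 665.9118, -122.2241]), array([ 9.2757, 18.8136]), np.float64(46.2195)]
0.11 87 [ 0.655  -0.1899  0.1221] [array([ 655.6153, -189.5599]), array([ 8.5355, 63.6842]), np.float64(0.3687)]
0.11 64 [0.4998 0.0334 0.1224] [array([500.4883,  34.104 ]), array([15.0171, 16.3513]), np.float64(32.808)]
0.11 35 [0.2751 0.1814 0.1191] [array([275.8017, 180.5505]), array([ 6.4737, 31.0623]), np.float64(7.1634)]
0.11 88 [ 0.0403 -0.0481  0.1199] [array([ 39.8576, -47.3279]), array([64.4502, 10.3845]), np.float64(39.9728)]
```

The crop shows the shutter with its knob at (183,150), the beam trap at (365,215) and the spare knob beside it at (350,265). The sensor is at (650,160) with its fins to the right, so the absorber faces the bench side. The lens is at (640,280). The scene view agrees: sensor (413,255), lens (383,280).

From the depth data, the sensor is at about (0.505,-0.358) with yaw 7.3°, and the bench at (0.4875,-0.008) with yaw -18.4°.

Request:
{"method": "drive_tool", "body": {
  "motion": [
    {"dp": [0.25,-0.08,0],"spin": -0.045},
    {"dp": [0.5,-0.16,0],"spin": -0.09},
    {"dp": [0.75,-0.25,0],"spin": -0.135},
    {"dp": [1.0,-0.33,0],"spin": -0.18},
    {"dp": [1.0,-0.33,0],"spin": -0.22}
  ],
  "claw": 1,
  "grip_force": 40
}}

```text
time_s: 1.55
ee_pos: [0.2901, -0.5251, 0.2314]
tcp_rot: [180.0, -0.0, 59.2]
wrist_force: [-0.3, -0.2, -0.1]
gripper_width: 1.001
gripper_force: 0.0
```

```bash
cat >> h.py <<'E'
def go(x,y,z,yaw):
    s=r.read_state(); R=Ro.from_euler("xyz",s["tcp_rot"],degrees=True)
    d=R.inv().apply(np.array([x,y,z])-s["ee_pos"]); a=(s["tcp_rot"][2]-yaw+180)%360-180
    print("t",round(s["time_s"],2),"pos",np.round(s["ee_pos"],4),"rot",np.round(s["tcp_rot"],2),"dp",np.round(d*10,3),"spin",round(a/180,4),"w",round(s["gripper_width"],3),"f",np.round(s["wrist_force"],1),round(s["gripper_force"],1))
E
python3 -c "
from h import *
go(.505,-.358,.2,97.3)"
```

```text
t 1.55 pos [ 0.2901 -0.5251  0.2314] rot [ 1.7997e+02 -5.0000e-02  5.9160e+01] dp [2.536 0.989 0.317] spin -0.2119 w 1.001 f [-0.3 -0.2 -0.1] 0.0
```

Request:
{"method": "drive_tool", "body": {
  "motion": [
    {"dp": [0.3,0.12,0.04],"spin": -0.045},
    {"dp": [0.6,0.24,0.08],"spin": -0.09},
    {"dp": [0.9,0.36,0.1],"spin": -0.135},
    {"dp": [1.0,0.5,0.1],"spin": -0.18},
    {"dp": [1.0,0.6,0.1],"spin": -0.21}
  ]
}}

```text
time_s: 2.05
ee_pos: [0.3927, -0.4714, 0.2213]
tcp_rot: [180.0, -0.0, 96.9]
wrist_force: [-0.4, -0.1, -0.3]
gripper_width: 0.999
gripper_force: 0.0
```

```bash
python3 -c "
from h import *
go(.505,-.358,.2,97.3)"
```

```text
t 2.05 pos [ 0.3927 -0.4714  0.2213] rot [ 1.7998e+02 -1.0000e-02  9.6880e+01] dp [0.991 1.25  0.214] spin -0.0023 w 0.999 f [-0.4 -0.1 -0.3] 0.0
```

Request:
{"method": "drive_tool", "body": {
  "motion": [
    {"dp": [0.3,0.35,0.05],"spin": 0},
    {"dp": [0.6,0.7,0.1],"spin": 0},
    {"dp": [0.95,1.0,0.15],"spin": 0},
    {"dp": [0.99,1.0,0.2],"spin": 0},
    {"dp": [0.99,1.0,0.2],"spin": 0}
  ]
}}

```text
time_s: 2.55
ee_pos: [0.4794, -0.3616, 0.2003]
tcp_rot: [-179.9, -0.1, 96.6]
wrist_force: [0.0, 0.1, -0.1]
gripper_width: 0.997
gripper_force: 0.0
```

```bash
python3 - <<'E'
from h import *
np.set_printoptions(precision=4,suppress=True)
go(.505,-.358,.2,97.3)
c,im,d=cam("wrist"); cv2.imwrite("pics/w1.png",im); print(ray(c,(210,280)))
X,rr,cc=cloud(c,d)
for z0,z1 in [(.068,.08),(.01,.018)]:
    m=(X[:,2]>z0)&(X[:,2]<z1)&(abs(X[:,0]-.505)<.15)&(abs(X[:,1]+.358)<.12)
    M=np.zeros(d.shape,np.uint8); M[rr[m],cc[m]]=1
    n,l,s,ce=cv2.connectedComponentsWithStats(M)
    for i in range(1,n):
        if s[i,4]>150:
            q=X[m][l[rr[m],cc[m]]==i]; print(z0,s[i,4],q.mean(0),[np.round(v,4) for v in cv2.minAreaRect((q[:,:2]*1000).astype(np.float32))])
for q in ["sensor","sensor_face"]:
    for k in r.place_of(q,"wrist")[:1]: print(q,np.round(k["centre"],1),round(k["p"],2), at_z(c,k["centre"],.0055 if q=="sensor" else .0485))
E
```

```text
t 2.55 pos [ 0.4794 -0.3616  0.2003] rot [-179.92   -0.06   96.61] dp [0.007 0.258 0.003] spin -0.0039 w 0.997 f [ 0.   0.1 -0.1] 0.0
(array([ 0.4702, -0.2788,  0.3435]), array([ 0.05  , -0.3219, -0.9456]))
0.068 648 [ 0.402  -0.3462  0.072 ] [array([ 401.334 , -346.4804]), array([14.3536, 33.461 ]), np.float64(81.8462)]
0.068 1025 [ 0.5063 -0.357   0.0736] [array([ 506.5373, -359.1248]), array([49.9551, 18.2313]), np.float64(6.5393)]
0.01 832 [ 0.4042 -0.3358  0.0139] [array([ 401.222 , -346.0847]), array([39.8168, 44.1073]), np.float64(81.3859)]
0.01 621 [ 0.5048 -0.3464  0.014 ] [array([ 505.282 , -346.4052]), array([43.8412, 13.4487]), np.float64(6.7223)]
sensor [184.7 304.7] 0.77 [ 0.51   -0.3636  0.0055]
sensor_face [184.  304.9] 0.83 [ 0.505  -0.3522  0.0485]
```

View pics/w1.png

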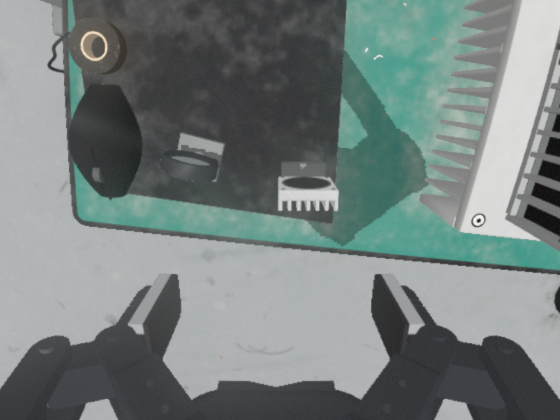

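The wrist view shows the sensor at (307,190), with its absorber on the far (+y) side and its fins towards the gripper. The lens at (190,160) is well clear. The head's top is at z 73.6 mm, as it should be. I move over it and go down.

Request:
{"method": "drive_tool", "body": {
  "motion": [
    {"dp": [0,0.2,0],"spin": 0},
    {"dp": [0,0.265,0.2],"spin": 0},
    {"dp": [0,0.265,0.5],"spin": 0},
    {"dp": [0,0.265,0.8],"spin": 0},
    {"dp": [0,0.265,0.8],"spin": 0}
  ]
}}

```text
time_s: 3.2
ee_pos: [0.5025, -0.3591, 0.1163]
tcp_rot: [-179.7, -0.4, 96.3]
wrist_force: [-0.4, 1.3, 0.3]
gripper_width: 1.001
gripper_force: 0.0
```

```bash
python3 -c "
from h import *
go(.506,-.359,.030,96.6)"
```

```text
t 3.2 pos [ 0.5025 -0.3591  0.1163] rot [-179.65   -0.38   96.35] dp [-0.009  0.04   0.863] spin -0.0014 w 1.001 f [-0.4  1.3  0.3] 0.0
```

Request:
{"method": "drive_tool", "body": {
  "motion": [
    {"dp": [0,0.02,0.3],"spin": 0},
    {"dp": [0,0.02,0.6],"spin": 0},
    {"dp": [0,0.02,0.88],"spin": 0},
    {"dp": [0,0.02,0.88],"spin": 0},
    {"dp": [0,0.02,0.88],"spin": 0}
  ]
}}

```text
time_s: 3.7
ee_pos: [0.508, -0.3609, 0.0348]
tcp_rot: [180.0, 0.1, 96.4]
wrist_force: [-0.6, 0.4, 0.1]
gripper_width: 0.996
gripper_force: 0.0
```

```bash
python3 -c "
from h import *
go(.506,-.359,.030,96.6)"
```

```text
t 3.7 pos [ 0.508  -0.3609  0.0348] rot [1.7995e+02 6.0000e-02 9.6410e+01] dp [ 0.022 -0.017  0.048] spin -0.0011 w 0.996 f [-0.6  0.4  0.1] 0.0
```

Position is good, so I close.

Request:
{"method": "drive_tool", "body": {
  "motion": [
    {"dp": [0.02,-0.015,0],"spin": 0},
    {"dp": [0.02,-0.015,0],"spin": 0},
    {"dp": [0.02,-0.015,0],"spin": 0},
    {"dp": [0.02,-0.015,0],"spin": 0},
    {"dp": [0.02,-0.015,0],"spin": 0}
  ],
  "claw": -1,
  "grip_force": 40
}}

```text
time_s: 4.2
ee_pos: [0.507, -0.359, 0.0356]
tcp_rot: [179.9, 0.1, 96.5]
wrist_force: [-1.2, 0.6, 6.6]
gripper_width: 0.581
gripper_force: 43.0
```

Request:
{"method": "drive_tool", "body": {
  "motion": [
    {"dp": [0,0,0],"spin": 0},
    {"dp": [0,0,0],"spin": 0},
    {"dp": [0,0,0],"spin": 0},
    {"dp": [0,0,-0.03],"spin": 0},
    {"dp": [0,0,-0.1],"spin": 0}
  ]
}}

```text
time_s: 4.7
ee_pos: [0.5051, -0.3571, 0.0423]
tcp_rot: [-179.9, -0.1, 96.5]
wrist_force: [-0.8, 1.2, -1.9]
gripper_width: 0.578
gripper_force: 42.2
```

```bash
python3 -c "
from h import *
go(.478,-.035,.14,71.6)"
```

```text
t 4.7 pos [ 0.5051 -0.3571  0.0423] rot [-1.799e+02 -1.200e-01  9.647e+01] dp [ 3.233  0.092 -0.97 ] spin 0.1382 w 0.578 f [-0.8  1.2 -1.9] 42.2
```

Request:
{"method": "drive_tool", "body": {
  "motion": [
    {"dp": [0,0,-0.25],"spin": 0},
    {"dp": [0.15,0,-0.55],"spin": 0},
    {"dp": [0.4,0,-0.85],"spin": 0},
    {"dp": [0.7,0,-1.0],"spin": 0.02},
    {"dp": [1.0,0,-1.0],"spin": 0.04}
  ]
}}

```text
time_s: 5.2
ee_pos: [0.496, -0.2587, 0.1469]
tcp_rot: [179.7, 0.2, 89.1]
wrist_force: [0.5, -0.4, -1.9]
gripper_width: 0.581
gripper_force: 42.1
```

Request:
{"method": "drive_tool", "body": {
  "motion": [
    {"dp": [0.3,0,-0.1],"spin": 0.02},
    {"dp": [0.6,0,-0.1],"spin": 0.04},
    {"dp": [0.9,0,-0.1],"spin": 0.06},
    {"dp": [1.0,0,-0.1],"spin": 0.08},
    {"dp": [1.0,0,-0.1],"spin": 0.1}
  ]
}}

```text
time_s: 5.7
ee_pos: [0.4955, -0.1566, 0.1529]
tcp_rot: [-179.9, -0.0, 71.3]
wrist_force: [-0.2, 0.8, -2.4]
gripper_width: 0.578
gripper_force: 42.1
```

```bash
python3 -c "
from h import *
go(.478,-.035,.15,71.6)"
```

```text
t 5.7 pos [ 0.4955 -0.1566  0.1529] rot [-1.7994e+02 -3.0000e-02  7.1260e+01] dp [ 1.095 -0.556  0.031] spin -0.0019 w 0.578 f [-0.2  0.8 -2.4] 42.1
```

Request:
{"method": "drive_tool", "body": {
  "motion": [
    {"dp": [0.3,-0.15,0],"spin": 0},
    {"dp": [0.6,-0.3,0],"spin": 0},
    {"dp": [0.9,-0.45,0],"spin": 0},
    {"dp": [1.0,-0.55,0],"spin": 0},
    {"dp": [1.0,-0.55,0],"spin": 0}
  ]
}}

```text
time_s: 6.2
ee_pos: [0.4751, -0.0449, 0.1529]
tcp_rot: [-180.0, 0.0, 71.4]
wrist_force: [0.2, -0.1, -1.7]
gripper_width: 0.582
gripper_force: 42.4
```

```bash
python3 - <<'E'
from h import *
np.set_printoptions(precision=4,suppress=True)
go(.478,-.035,.15,71.6)
c,im,d=cam("wrist"); cv2.imwrite("pics/w2.png",im)
X,rr,cc=cloud(c,d)
for z0,z1 in [(.082,.098),(.115,.13),(.014,.02)]:
    m=(X[:,2]>z0)&(X[:,2]<z1)&(abs(X[:,0]-.49)<.2)&(abs(X[:,1]+.03)<.2)
    M=np.zeros(d.shape,np.uint8); M[rr[m],cc[m]]=1
    n,l,s,ce=cv2.connectedComponentsWithStats(M)
    for i in range(1,n):
        if s[i,4]>150:
            q=X[m][l[rr[m],cc[m]]==i]; print(z0,s[i,4],q.mean(0),[np.round(v,4) for v in cv2.minAreaRect((q[:,:2]*1000).astype(np.float32))])
E
```

```text
t 6.2 pos [ 0.4751 -0.0449  0.1529] rot [-179.95    0.01   71.42] dp [ 0.103 -0.004  0.029] spin -0.001 w 0.582 f [ 0.2 -0.1 -1.7] 42.4
0.082 784 [0.5167 0.0807 0.0833] [array([516.5511,  80.3562]), array([ 6.4166, 44.2253]), np.float64(71.5418)]
0.082 8673 [0.5175 0.0306 0.0927] [array([517.1122,  30.1997]), array([36.151 , 96.3647]), np.float64(71.9268)]
0.082 12420 [ 0.6451 -0.1036  0.0903] [array([ 646.1647, -123.6502]), array([212.95  ,  41.6974]), np.float64(86.4982)]
0.115 887 [0.5018 0.0354 0.1244] [array([501.8283,  35.3171]), array([16.3525, 16.2258]), np.float64(25.8898)]
0.115 271 [ 0.4815 -0.0266  0.1278] [array([481.0676, -26.9919]), array([ 2.3377, 43.5696]), np.float64(71.2282)]
0.014 19344 [ 0.4869 -0.0167  0.0175] [array([495.1133, -11.1622]), array([227.1995, 124.7736]), np.float64(71.9345)]
0.014 3637 [0.5597 0.0637 0.0175] [array([555.8   ,  65.7597]), array([42.0185, 56.9016]), np.float64(72.0634)]
0.014 181 [0.6663 0.0397 0.0171] [array([668.6849,  37.7381]), array([ 9.891 , 35.3222]), np.float64(27.1566)]
0.014 2053 [0.4328 0.0755 0.0164] [array([431.3395,  68.8953]), array([102.5427,  15.7258]), np.float64(80.1411)]
```

View pics/w2.png

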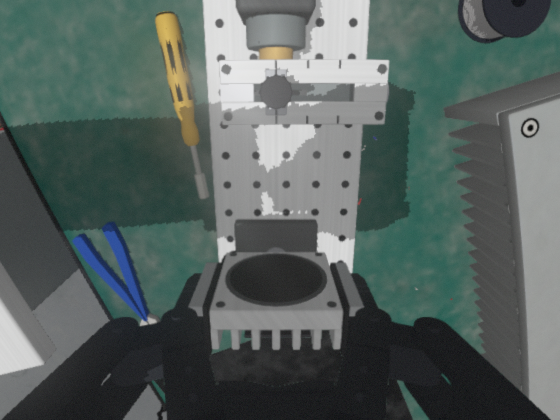

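The wrist view shows the held sensor at (275,285), its absorber facing the shutter, with the knob at (275,92) straight ahead. The knob measures (0.502,0.035), top z 0.124. The spot comes out at (0.4788,-0.035), bench yaw -18.1°. I lower it.

Request:
{"method": "drive_tool", "body": {
  "motion": [
    {"dp": [0.1,0,0.0],"spin": -0.002},
    {"dp": [0.1,0,0.3],"spin": -0.002},
    {"dp": [0.1,0,0.6],"spin": -0.002},
    {"dp": [0.1,0,0.9],"spin": -0.002},
    {"dp": [0.1,0,0.9],"spin": -0.002}
  ]
}}

```text
time_s: 6.75
ee_pos: [0.4757, -0.0365, 0.0587]
tcp_rot: [-179.4, 0.1, 71.6]
wrist_force: [-1.0, 1.0, -2.2]
gripper_width: 0.582
gripper_force: 42.4
```

Request:
{"method": "drive_tool", "body": {
  "motion": [
    {"dp": [0,0,0],"spin": 0},
    {"dp": [0,0,0],"spin": 0},
    {"dp": [0,0,0],"spin": 0}
  ]
}}

```text
time_s: 7.05
ee_pos: [0.481, -0.0373, 0.0656]
tcp_rot: [179.8, -0.0, 71.6]
wrist_force: [-0.6, -0.5, -1.7]
gripper_width: 0.583
gripper_force: 42.4
```

```bash
python3 -c "
from h import *
go(.4788,-.035,.047,71.8)"
```

```text
t 7.05 pos [ 0.481  -0.0373  0.0656] rot [ 1.7977e+02 -2.0000e-02  7.1610e+01] dp [ 0.015 -0.029  0.186] spin -0.001 w 0.583 f [-0.6 -0.5 -1.7] 42.4
```

Request:
{"method": "drive_tool", "body": {
  "motion": [
    {"dp": [0,0,0.05],"spin": 0},
    {"dp": [0,0,0.1],"spin": 0},
    {"dp": [0,0,0.1],"spin": 0},
    {"dp": [0,0,0.1],"spin": 0},
    {"dp": [0,0,0.1],"spin": 0}
  ]
}}

```text
time_s: 7.55
ee_pos: [0.4792, -0.0367, 0.0533]
tcp_rot: [-180.0, -0.0, 71.6]
wrist_force: [-0.2, -0.3, -1.8]
gripper_width: 0.582
gripper_force: 42.4
```

```bash
python3 -c "
from h import *
go(.4788,-.035,.047,71.8)"
```

```text
t 7.55 pos [ 0.4792 -0.0367  0.0533] rot [-180.     -0.     71.63] dp [ 0.015 -0.01   0.063] spin -0.0009 w 0.582 f [-0.2 -0.3 -1.8] 42.4
```

Request:
{"method": "drive_tool", "body": {
  "motion": [
    {"dp": [0.01,0,0.02],"spin": 0},
    {"dp": [0.01,0,0.04],"spin": 0},
    {"dp": [0.01,0,0.055],"spin": 0},
    {"dp": [0.01,0,0.055],"spin": 0},
    {"dp": [0.01,0,0.055],"spin": 0}
  ]
}}

```text
time_s: 8.05
ee_pos: [0.4795, -0.0358, 0.0477]
tcp_rot: [-180.0, 0.0, 71.6]
wrist_force: [0.1, -0.0, -2.0]
gripper_width: 0.577
gripper_force: 42.4
```

```bash
python3 -c "
from h import *
go(.4788,-.035,.047,71.8)"
```

```text
t 8.05 pos [ 0.4795 -0.0358  0.0477] rot [-179.99    0.     71.63] dp [ 0.006 -0.009  0.007] spin -0.001 w 0.577 f [ 0.1 -0.  -2. ] 42.4
```

Not yet touching, so I ease down.

Request:
{"method": "drive_tool", "body": {
  "motion": [
    {"dp": [0,0,0.008],"spin": 0},
    {"dp": [0,0,0.016],"spin": 0},
    {"dp": [0,0,0.016],"spin": 0},
    {"dp": [0,0,0.016],"spin": 0}
  ]
}}

```text
time_s: 8.45
ee_pos: [0.4798, -0.0358, 0.0471]
tcp_rot: [-180.0, -0.0, 71.6]
wrist_force: [-3.5, 1.1, 5.1]
gripper_width: 0.578
gripper_force: 43.2
```

```bash
python3 - <<'E'
from h import *
np.set_printoptions(precision=4,suppress=True)
go(.4788,-.035,.047,71.8)
c,im,d=cam("wrist"); X,rr,cc=cloud(c,d)
m=(X[:,2]>.012)&(X[:,2]<.035)&(abs(X[:,0]-.485)<.03)&(abs(X[:,1]+.017)<.02)
q=X[m]; b=np.array([.3107,.9505]); 
u=(q[:,:2]-[.4788,-.035])@b
for a in np.arange(.012,.034,.002):
    k=(u>a)&(u<=a+.002); print(round(a,3),k.sum(),np.median(q[k,2]) if k.any() else None)
E
```

```text
t 8.45 pos [ 0.4798 -0.0358  0.0471] rot [-180.     -0.     71.63] dp [ 0.005 -0.012  0.001] spin -0.0009 w 0.578 f [-3.5  1.1  5.1] 43.2
0.012 401 0.0251282820354974
0.014 392 0.025139118048421824
0.016 430 0.025129586708850585
0.018 830 0.020331645423306666
0.02 392 0.017545655235536868
0.022 407 0.017519660426988784
0.024 412 0.017687676204925236
0.026 421 0.017473462073822457
0.028 411 0.01755956287234906
0.03 391 0.017523854576294184
0.032 321 0.017516789967943057
```

Contact made: the upward force is 5 N and the foot's top is 8 mm above the board. I release, then rise.

Request:
{"method": "drive_tool", "body": {
  "motion": [
    {"dp": [0,0,0],"spin": 0},
    {"dp": [0,0,0],"spin": 0},
    {"dp": [0,0,0],"spin": 0},
    {"dp": [0,0,0],"spin": 0},
    {"dp": [0,0,0],"spin": 0}
  ],
  "claw": 1
}}

```text
time_s: 9.0
ee_pos: [0.4795, -0.0358, 0.0461]
tcp_rot: [-180.0, 0.0, 71.6]
wrist_force: [0.2, -0.3, 0.6]
gripper_width: 1.002
gripper_force: 0.0
```

Request:
{"method": "drive_tool", "body": {
  "motion": [
    {"dp": [0,0,-0.2],"spin": 0},
    {"dp": [0,0,-0.5],"spin": 0},
    {"dp": [0,0,-0.8],"spin": 0},
    {"dp": [0,0,-1.0],"spin": 0},
    {"dp": [0,0,-1.0],"spin": 0}
  ]
}}

```text
time_s: 9.5
ee_pos: [0.4819, -0.0363, 0.15]
tcp_rot: [179.6, -0.0, 71.6]
wrist_force: [1.5, -0.7, -0.7]
gripper_width: 0.999
gripper_force: 0.0
```

Request:
{"method": "drive_tool", "body": {
  "motion": [
    {"dp": [0,0,0],"spin": 0},
    {"dp": [0,0,0],"spin": 0},
    {"dp": [0,0,0],"spin": 0},
    {"dp": [0,0,0],"spin": 0}
  ]
}}

```text
time_s: 9.9
ee_pos: [0.4788, -0.0357, 0.1448]
tcp_rot: [-179.9, 0.0, 71.6]
wrist_force: [-0.3, 0.2, -0.2]
gripper_width: 0.996
gripper_force: 0.0
```

```bash
python3 - <<'E'
from h import *
np.set_printoptions(precision=4,suppress=True)
go(.5018,.0353,.15,71.8)
c,im,d=cam("wrist"); cv2.imwrite("pics/w3.png",im)
X,rr,cc=cloud(c,d)
for z0,z1 in [(.08,.0985),(.115,.13),(.022,.028)]:
    m=(X[:,2]>z0)&(X[:,2]<z1)&(abs(X[:,0]-.49)<.1)&(abs(X[:,1]+.03)<.1)
    M=np.zeros(d.shape,np.uint8); M[rr[m],cc[m]]=1
    n,l,s,ce=cv2.connectedComponentsWithStats(M)
    for i in range(1,n):
        if s[i,4]>150:
            q=X[m][l[rr[m],cc[m]]==i]; w=cv2.minAreaRect((q[:,:2]*1000).astype(np.float32)); e=(np.array(w[0])-[501.8,35.3]); print(z0,s[i,4],q.mean(0),w,"bench",e@[.9505,-.3107],45+e@[.3107,.9505])
E
```

```text
t 9.9 pos [ 0.4788 -0.0357  0.1448] rot [-179.86    0.02   71.63] dp [ 0.746 -0.006 -0.052] spin -0.001 w 0.996 f [-0.3  0.2 -0.2] 0.0
0.08 9094 [0.5176 0.0308 0.0927] ((517.3516845703125, 30.072391510009766), (36.261783599853516, 96.61961364746094), 71.80277252197266) bench 16.406094141921987 44.863066526260376
0.08 1628 [ 0.4804 -0.0334  0.0848] ((479.76519775390625, -35.76970672607422), (18.921884536743164, 50.10416793823242), 71.89229583740234) bench 1.1372783448791368 -29.397969300994873
0.08 3768 [ 0.4554 -0.1052  0.0875] ((455.0303649902344, -108.30765533447266), (44.030181884765625, 50.49291229248047), 72.59798431396484) bench 0.1643604356384193 -106.03040199295046
0.115 963 [0.5018 0.0354 0.1244] ((501.6859436035156, 35.334678649902344), (16.52454376220703, 16.52507972717285), 26.524471282958984) bench -0.11918526138306833 44.99752473434448
0.022 965 [0.535  0.0213 0.0255] ((531.8731079101562, 22.63334846496582), (13.241756439208984, 47.695518493652344), 72.1117172241211) bench 32.520017700538624 42.30406234363556
0.022 982 [ 0.4836 -0.0238  0.0254] ((483.5842590332031, -24.065349578857422), (14.47115421295166, 43.76261901855469), 71.55648803710938) bench 1.1307523252105562 -17.08639549308777
```

View pics/w3.png

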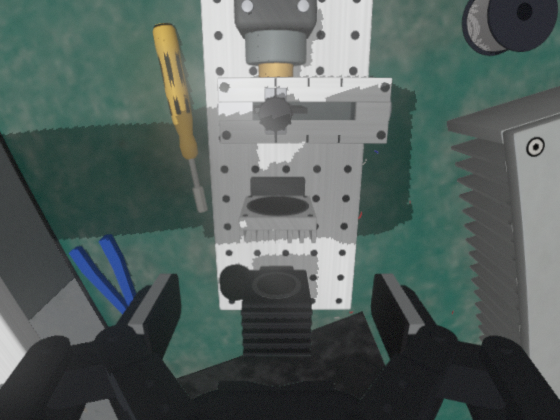

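The view shows the sensor standing free at (278,205), squarely facing the shutter. Measured in the bench frame it is at x +1.1, y -29.4 mm and parallel. Next, the knob at (275,112).

Request:
{"method": "drive_tool", "body": {
  "motion": [
    {"dp": [0.2,0,-0.05],"spin": 0},
    {"dp": [0.45,0,-0.05],"spin": 0},
    {"dp": [0.65,0,-0.05],"spin": 0},
    {"dp": [0.745,0,-0.05],"spin": 0},
    {"dp": [0.745,0,-0.05],"spin": 0}
  ]
}}

```text
time_s: 10.45
ee_pos: [0.503, 0.0356, 0.1509]
tcp_rot: [-180.0, 0.0, 71.7]
wrist_force: [0.4, -0.3, 0.1]
gripper_width: 0.995
gripper_force: 0.0
```

Request:
{"method": "drive_tool", "body": {
  "motion": [
    {"dp": [0,0,0.1],"spin": 0},
    {"dp": [0,0,0.2],"spin": 0},
    {"dp": [0,0,0.3],"spin": 0},
    {"dp": [0,0,0.4],"spin": 0},
    {"dp": [0,0,0.4],"spin": 0}
  ]
}}

```text
time_s: 10.95
ee_pos: [0.5014, 0.0346, 0.1086]
tcp_rot: [-179.8, 0.1, 71.6]
wrist_force: [-0.3, -0.4, -0.6]
gripper_width: 1.001
gripper_force: 0.0
```

Request:
{"method": "drive_tool", "body": {
  "motion": [
    {"dp": [0,0,0],"spin": 0},
    {"dp": [0,0,0],"spin": 0},
    {"dp": [0,0,0],"spin": 0},
    {"dp": [0,0,0],"spin": 0},
    {"dp": [0,0,0],"spin": 0}
  ]
}}

```text
time_s: 11.45
ee_pos: [0.5032, 0.0349, 0.1116]
tcp_rot: [180.0, -0.0, 71.6]
wrist_force: [0.2, 0.2, -0.1]
gripper_width: 1.0
gripper_force: 0.0
```

```bash
python3 -c "
from h import *
go(.5018,.0353,.1,71.8)"
```

```text
t 11.45 pos [0.5032 0.0349 0.1116] rot [ 1.7997e+02 -1.0000e-02  7.1640e+01] dp [-0.001 -0.015  0.115] spin -0.0009 w 1.0 f [ 0.2  0.2 -0.1] 0.0
```

Down to TCP z 0.099, then close.

Request:
{"method": "drive_tool", "body": {
  "motion": [
    {"dp": [0,-0.01,0.06],"spin": 0},
    {"dp": [0,-0.01,0.12],"spin": 0},
    {"dp": [0,-0.01,0.12],"spin": 0},
    {"dp": [0,-0.01,0.12],"spin": 0},
    {"dp": [0,-0.01,0.12],"spin": 0}
  ]
}}

```text
time_s: 11.95
ee_pos: [0.5021, 0.0352, 0.0992]
tcp_rot: [180.0, -0.0, 71.6]
wrist_force: [-0.3, -0.3, -0.4]
gripper_width: 0.999
gripper_force: 0.0
```

Request:
{"method": "drive_tool", "body": {
  "motion": [
    {"dp": [0,0,0],"spin": 0},
    {"dp": [0,0,0],"spin": 0},
    {"dp": [0,0,0],"spin": 0},
    {"dp": [0,0,0],"spin": 0},
    {"dp": [0,0,0],"spin": 0}
  ],
  "claw": -1,
  "grip_force": 40
}}

```text
time_s: 12.45
ee_pos: [0.502, 0.0352, 0.0994]
tcp_rot: [-180.0, 0.0, 71.6]
wrist_force: [-2.1, 0.3, 2.0]
gripper_width: 0.169
gripper_force: 39.0
```

Request:
{"method": "drive_tool", "body": {
  "motion": [
    {"dp": [0,0,0],"spin": 0},
    {"dp": [0,0,0],"spin": 0},
    {"dp": [0,0,0],"spin": 0},
    {"dp": [0,0,0],"spin": 0},
    {"dp": [0,0,0],"spin": 0}
  ]
}}

```text
time_s: 12.95
ee_pos: [0.502, 0.0352, 0.0994]
tcp_rot: [-180.0, -0.0, 71.6]
wrist_force: [-2.4, 0.4, 3.3]
gripper_width: 0.169
gripper_force: 39.2
```

```bash
python3 -c "
from h import *
go(.5018+.0171,.0353-.0056,.1,71.8)"
```

```text
t 12.95 pos [0.502  0.0352 0.0994] rot [-179.98   -0.     71.63] dp [ 0.001  0.178 -0.006] spin -0.001 w 0.169 f [-2.4  0.4  3.3] 39.2
```

Knob gripped (width about 14–16 mm). I move 18 mm along tool y, which is bench +x.

Request:
{"method": "drive_tool", "body": {
  "motion": [
    {"dp": [0,0.04,0],"spin": 0},
    {"dp": [0,0.08,0],"spin": 0},
    {"dp": [0,0.12,0],"spin": 0},
    {"dp": [0,0.16,0],"spin": 0},
    {"dp": [0,0.18,0],"spin": 0}
  ]
}}

```text
time_s: 13.45
ee_pos: [0.5186, 0.0298, 0.0993]
tcp_rot: [-179.8, 0.0, 71.6]
wrist_force: [-6.2, 2.6, 6.9]
gripper_width: 0.172
gripper_force: 39.7
```

Request:
{"method": "drive_tool", "body": {
  "motion": [
    {"dp": [0,0,0],"spin": 0},
    {"dp": [0,0,0],"spin": 0},
    {"dp": [0,0,0],"spin": 0},
    {"dp": [0,0,0],"spin": 0},
    {"dp": [0,0,0],"spin": 0}
  ]
}}

```text
time_s: 13.95
ee_pos: [0.5185, 0.0299, 0.0994]
tcp_rot: [-179.8, 0.0, 71.6]
wrist_force: [-6.7, 1.5, 6.6]
gripper_width: 0.173
gripper_force: 39.7
```

```bash
python3 - <<'E'
from h import *
np.set_printoptions(precision=4,suppress=True)
go(.5018+.0171,.0353-.0056,.1,71.8)
c,im,d=cam("wrist"); cv2.imwrite("pics/w4.png",im)
c,im,d=cam("top"); cv2.imwrite("pics/t4.png",cv2.resize(im[130:240,140:280],None,fx=5,fy=5,interpolation=cv2.INTER_CUBIC))
E
```

```text
t 13.95 pos [0.5185 0.0299 0.0994] rot [-179.85    0.     71.63] dp [-0.     0.004 -0.006] spin -0.0009 w 0.173 f [-6.7  1.5  6.6] 39.7
```

View pics/w4.png

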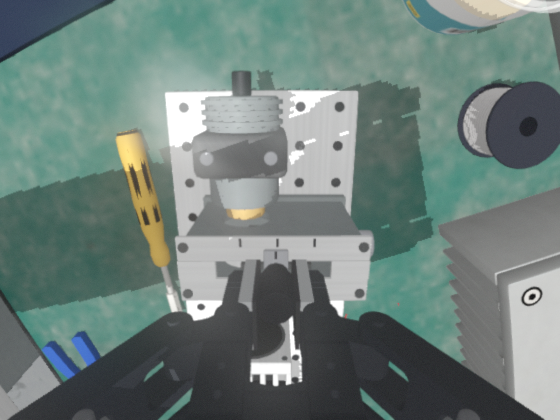

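The view shows the pointer on the saddle at (276,255), lined up with the middle index line at (276,243). The spring reaction is about 6.9 N, which fits half travel. The sensor is still standing at (268,355).

```bash
python3 -c "
from workcell import r
print(r.sign_off())"
```

```text
the job is handed in; nothing more can be done
None
```

I handed the job in at about 14 s: the sensor stands released on the beam line (about 1 mm off sideways, under 1 mm from midway, squarely facing the shutter), and the gripper holds the shutter knob at the middle index line against about 7 N; no verdict came back.

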